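# Line up the knockout punches by size on the marked rail

## Robot

A 7-joint arm with a two-finger parallel gripper is mounted at the origin on the work surface. World frame = base frame: x ahead of the robot, y to its left, z up, the work surface at z = 0. Lengths are in m, angles in rad, forces in N, time in s.
With the tool pointing down it reaches from about 0.425 to 0.875 m from the base axis. Payload 8.4 kg.
Tool frame: the origin (TCP) lies at the very end of the fingers, on their centre line; the grasp point (between the pads) lies 19 mm behind it; z points along the fingers, y is the line along which they close (so a half turn about z gives the same grasp; the last joint's range is limited). The gripper opens to 87 mm and grips with 3 to 60 N. Pads are 19 mm wide; open, the fingers measure 117 mm over their backs; the gripper's body (75 mm by 190 mm) begins 51 mm behind the grasp point.
Start: joints at [1.233, 0.333, 0.04, 1.465, -0.013, 1.343, -0.059], TCP at [0.154, -0.632, 0.223] pointing down, gripper open.
Joint ranges: [-2.58, 2.58], [-0.38, 2.09], [-1.3, 1.39], [0.25, 2.4], [-1.5, 4.64], [0.08, 2.09], [-2.65, 2.65]. Speed limits (rad/s): [2.22, 2.22, 2.79, 2.79, 3.14, 3.14, 3.14].

## Interface

Orientations are given as a unit quaternion [x, y, z, w].
In Python, from bench import bot, cams gives the robot as it stands.
- The arm moves only by the tool play_rows, never from a script. Its argument "moves" is one flat list of numbers, 7 for each row, row after row: the gripper command: -1 is fully open, 1 is shut, values between are in proportion, then the shift along the tool's x, y, z in m, then the turn, a rotation vector about the tool's x, y, z in rad. A call has exactly 5 rows; each row is the pose to reach, as a shift and turn from the pose commanded when the call began, along the tool's axes at that moment; what a row does not reach only later rows make up. A row lasts 1/12 s, in which the tool goes at most 41.7 mm and 7.16 degrees, less where a joint would pass 70% of its speed; a pose out of reach is approached as far as the arm can. A call with a gripper value outside its range is refused whole. The fingers move at their own pace and stop on an object; "force" is the grip in N (left out, the last holds). Time passes only in rows, so rows that repeat a pose let the fingers close, or fill a call up. It gives the time, the measured TCP pose, the force, the opening and the grip force at its end, in the units of the state.
- bot.state(): the state, without advancing time (a new reading comes with each control period).
- cams.get_image(name): name is "scene" or "top"; returns a dict with "pixels" (400x640x3 uint8, blue, green, red), "depth" (400x640 float32, m along the optical axis (not along the pixel's ray), 0 where there is no reading), "intrinsics" (3x3 intrinsics, pixels), "R" (3x3) and "t" (3): a world point X has camera coordinates R X + t. Camera axes: x right, y down, z forward; pixel columns grow to the right and rows downward; lengths in m; the calibration is good to about 2 mm. A picture is of the moment at which its call begins.
- bot.hand_in(): hands the job in; it is judged then, once.
Trained networks look in a picture, given as the dict that the camera call returned (one of the last four; its "shot" number tells which), for a name from the list of things; names that differ only in an ending like _2 or _b are one class to them, and where a whole thing is asked for, a point or a joint stands for the part that bears it (a point fixed in the world has none). Each returns a list of dicts, best first, with "confidence" (0 to 1); they miss things now and then, are a little off and sometimes report something else, mostly with a low value. They report only what shows in the picture. A call takes as long as a camera call. They do not tell look-alikes from the thing itself.
- cams.look_for(picture, target): "bbox" ([left, top, right, bottom] in pixels, round what is visible of it).
- cams.silhouettes(picture, target): "pixels" (400x640 bool, what is visible of it) and "bbox" ([left, top, right, bottom] in pixels, round what is visible of it).
- cams.place_of(picture, target): "uv" ([column, row] in pixels: a listed point, or the origin of a listed thing).
The state is a dict: "t": time; "joint_positions": joint angles; "joint_velocities": joint speeds; "joint_efforts": joint torques, N m; "tool_pos": TCP position; "tool_rot": TCP orientation; "ft_force": force on the tool from outside, world axes, zero at the start; "wrist_torque": the same for the moment, N m; "width": finger opening in m; "grip_force": force on a finger pad.
Only numpy, scipy, OpenCV 4.12 (cv2) and the standard library are available. Lean on these libraries where they do the work, as an engineer would, in place of code of your own. Each camera call takes 0.05 s, during which the arm holds its last target. There are 200 camera calls.

## Task

Put the four loose steel knockout punches away on the wooden rail, one standing upright and centred on each round mark, in order of diameter: the smallest on the mark next to the brass end stop, growing along the row to the largest at the far end. Leave them standing there, released.

Things in the scene. Friction and masses are not known exactly. Their poses are not given: they have to be found in the camera images.
- die_26_mid (a point): Smallest of the four loose steel knockout punches: a plain round steel cylinder standing upright on the table, 26 mm in diameter and 48 mm tall, a dark bore in its top and a dark groove round it (130 g, give or take a quarter). The point is its centre, 24 mm above its underside; z is its axis, up.
- die_36_mid (a point): Second smallest of the four loose steel knockout punches: a plain round steel cylinder standing upright on the table, 36 mm in diameter and 48 mm tall, a dark bore in its top and a dark groove round it (220 g, give or take a quarter). The point is its centre, 24 mm above its underside; z is its axis, up.
- die_46_mid (a point): Second largest of the four loose steel knockout punches: a plain round steel cylinder standing upright on the table, 46 mm in diameter and 48 mm tall, a dark bore in its top and a dark groove round it (330 g, give or take a quarter). The point is its centre, 24 mm above its underside; z is its axis, up.
- die_56_mid (a point): Largest of the four loose steel knockout punches: a plain round steel cylinder standing upright on the table, 56 mm in diameter and 48 mm tall, a dark bore in its top and a dark groove round it (450 g, give or take a quarter). The point is its centre, 24 mm above its underside; z is its axis, up.
- mark_a: One of four identical round marks (66 mm across, thin white circle with a white centre dot) painted flat on top of the dark wooden rail, 80 mm apart in one straight row a, b, c, d; this is an end mark. Origin at its centre, on the rail's top face, 15 mm above the table; its y axis runs along the row (from d towards a), its x axis across the rail. The rail is fixed, 430 mm long, 80 mm wide and 15 mm thick.
- mark_b: One of four identical round marks (66 mm across, thin white circle with a white centre dot) painted flat on top of the dark wooden rail, 80 mm apart in one straight row a, b, c, d; this is the mark between a and c. Origin at its centre, on the rail's top face, 15 mm above the table; its y axis runs along the row (from d towards a), its x axis across the rail. The rail is fixed, 430 mm long, 80 mm wide and 15 mm thick.
- mark_c: One of four identical round marks (66 mm across, thin white circle with a white centre dot) painted flat on top of the dark wooden rail, 80 mm apart in one straight row a, b, c, d; this is the mark between b and d. Origin at its centre, on the rail's top face, 15 mm above the table; its y axis runs along the row (from d towards a), its x axis across the rail. The rail is fixed, 430 mm long, 80 mm wide and 15 mm thick.
- mark_d: One of four identical round marks (66 mm across, thin white circle with a white centre dot) painted flat on top of the dark wooden rail, 80 mm apart in one straight row a, b, c, d; this is the other end mark. Origin at its centre, on the rail's top face, 15 mm above the table; its y axis runs along the row (from d towards a), its x axis across the rail. The rail is fixed, 430 mm long, 80 mm wide and 15 mm thick.
- stop: Brass end stop: a fixed bar lying across the top of the rail beyond one end of the row, 70 mm from the end mark, which may be mark_a or mark_d (beyond the other end there is only a small black rubber button). 70 mm across the rail, 16 mm along it, 26 mm tall. Origin at the centre of its underside, on the rail's top face.
Things that resemble listed ones, but are neither listed nor needed, are in the scene too. Leave any green or purple look-alike of the part that bears die_46_mid alone.

How it is judged:
By the outcome, as a careful person would: the job done as asked, in the order asked, and still so for the second after the job is handed in, with the robot touching nothing.
It also fails if it takes over 99 s, if anything falls off the work surface, if the arm or the gripper's body presses on something with over 40 N, if the wrist force passes 120 N, or if a joint passes its speed limit or range.

## Working session

There is one attempt and no reset: what is moved stays moved. The work goes in short steps, Python scripts to look and compute and a tool call to move; the robot and the scene stay as the last step left them, time stands still between calls to the robot, and variables do not carry over. Pictures are saved under pics/ and viewed, at most 14 in all, crops included, and the job is handed in when it is done.

Besides the shell and the picture viewer there is one more tool, called as name(argument=value, ...) on one line, values as JSON. play_rows: Moves the arm, as the interface text tells. Its arguments: {"type":"object","properties":{"moves":{"type":"array"},"force":{"type":"number"}},"required":["moves"]}

```bash
mkdir -p pics; python3 - <<'E'
from bench import bot,cams
import cv2,numpy as np
s=bot.state();print(s['t'],s['tool_pos'],s['tool_rot'],s['width'])
for n in("scene","top"):
    p=cams.get_image(n);cv2.imwrite(f'pics/{n}0.png',p['pixels'])
    K,R,t=p['intrinsics'],p['R'],p['t']
    print(n,K.tolist(),(-R.T@t).round(3))
    for k in['die_26_mid','die_36_mid','die_46_mid','die_56_mid','mark_a','stop']:
        for d in cams.place_of(p,k):
            u,v=d['uv'];z=0.024 if 'die' in k else .015
            r=R.T@np.linalg.solve(K,[u,v,1]);c=-R.T@t;X=c+r*(z-c[2])/r[2]
            print(k,round(d['confidence'],2),int(u),int(v),X.round(3))
E
```

```text
0.0 [ 0.15360768 -0.63109883  0.22167171] [ 9.92880665e-01  1.19110585e-01 -1.36932741e-04 -7.96986024e-04] 0.08659894113889101
scene [[410.0344662702361, 0.0, 321.8481296452227], [0.0, 410.0344662702361, 200.60560360535052], [0.0, 0.0, 1.0]] [0.815 0.586 0.626]
die_26_mid 0.63 364 227 [0.444 0.101 0.024]
die_36_mid 0.86 327 184 [ 0.443 -0.06   0.024]
die_46_mid 0.79 437 250 [0.354 0.223 0.024]
die_46_mid 0.62 368 332 [0.572 0.307 0.024]
die_46_mid 0.61 474 264 [0.317 0.283 0.024]
die_46_mid 0.6 421 292 [0.445 0.286 0.024]
die_56_mid 0.75 281 140 [ 0.458 -0.284  0.024]
mark_a 0.96 239 208 [ 0.65  -0.09   0.015]
mark_a 0.94 252 232 [ 0.652 -0.008  0.015]
mark_a 0.73 273 255 [0.639 0.072 0.015]
mark_a 0.66 297 280 [0.625 0.151 0.015]
stop 0.64 228 194 [ 0.656 -0.146  0.015]
top [[368.1494107780914, 0.0, 318.6763595720305], [0.0, 368.1494107780914, 197.87949927959943], [0.0, 0.0, 1.0]] [ 0.416 -0.003  1.009]
die_26_mid 0.44 279 210 [0.446 0.098 0.024]
die_26_mid 0.32 428 212 [ 0.448 -0.299  0.024]
die_36_mid 0.59 344 214 [ 0.439 -0.074  0.024]
die_46_mid 0.88 207 253 [0.327 0.286 0.024]
die_46_mid 0.75 205 161 [0.574 0.303 0.024]
die_46_mid 0.7 229 243 [0.355 0.228 0.024]
die_46_mid 0.58 211 211 [0.441 0.281 0.024]
die_56_mid 0.89 425 212 [ 0.449 -0.291  0.024]
mark_a 0.95 261 144 [0.624 0.152 0.015]
mark_a 0.93 291 141 [0.634 0.073 0.015]
mark_a 0.8 352 135 [ 0.654 -0.093  0.015]
mark_a 0.65 321 139 [ 0.642 -0.011  0.015]
stop 0.44 371 131 [ 0.668 -0.147  0.015]
```

View pics/scene0.png

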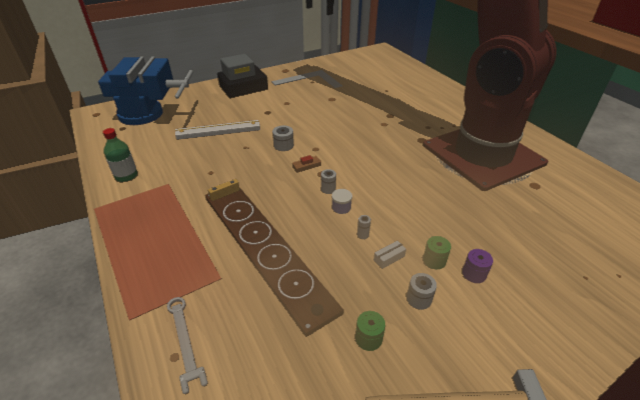

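View pics/top0.png

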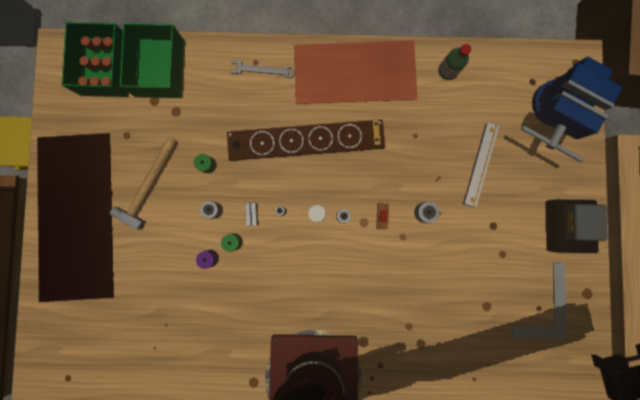

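Scene view: the stop is at (224,189), at the −y end of the rail. Candidates in the top view:
- **Steel with bore:** 56 at (428,212), 36 at (344,215), 26 at (280,211), 46 at (210,210).
- **Look-alikes to leave:** green at (204,162) and (230,243), purple at (206,259), and a white boreless cylinder at (317,213).

Next I'll measure precisely and check with one crop.

```bash
cat > h.py <<'E'
from bench import bot,cams
import cv2,numpy as np
from scipy.optimize import least_squares
def cloud(p):
    K,R,t=p['intrinsics'],p['R'],p['t'];d=p['depth'];v,u=np.indices(d.shape)
    c=np.stack([(u-K[0,2])/K[0,0]*d,(v-K[1,2])/K[1,1]*d,d],-1)
    X=(c-t)@R; X[d==0]=np.nan; return X
def onplane(p,uv,z):
    K,R,t=p['intrinsics'],p['R'],p['t'];c=-R.T@t
    r=np.c_[np.atleast_2d(uv),np.ones(len(np.atleast_2d(uv)))]@np.linalg.inv(K).T@R
    return c+r*((z-c[2])/r[:,2])[:,None]
def die(X,g,h=.048,rad=.045):
    near=np.hypot(X[...,0]-g[0],X[...,1]-g[1])<rad
    m=near&(abs(X[...,2]-h)<.006); q=X[m]
    if len(q)<5:return None
    (c,r)=cv2.minEnclosingCircle(q[:,:2].astype(np.float32))
    return np.round(c,4),round(2*r,4),len(q),np.median(q[:,2]).round(4)
def rings(p):
    # white pixels on the rail -> rail plane
    out=[]
    for d in cams.silhouettes(p,'mark_a'):
        v,u=np.nonzero(d['pixels']);P=onplane(p,np.c_[u,v],.015)[:,:2]
        c,r=cv2.minEnclosingCircle(P.astype(np.float32));out.append([*c,2*r,d['confidence']])
    return np.array(out)
E
python3 - <<'E'
from h import *
G={'26':(.445,.10),'36':(.44,-.068),'46':(.443,.284),'56':(.452,-.29),'white':(.44,.0)}
for n in("scene","top"):
    p=cams.get_image(n);X=cloud(p);print(n)
    for k,g in G.items():print(k,die(X,g))
    r=rings(p);r=r[np.argsort(r[:,1])];print(r.round(4))
    if n=='scene':
        im=cv2.resize(p['pixels'][110:320,190:490],None,fx=2.6,fy=2.6,interpolation=cv2.INTER_CUBIC);cv2.imwrite('pics/crop.png',im)
E
```

```text
scene
26 (array([0.4471, 0.0975]), 0.0272, 104, np.float64(0.0476))
36 (array([ 0.4359, -0.0705]), 0.0386, 134, np.float64(0.0477))
46 (array([0.4455, 0.282 ]), 0.0466, 480, np.float64(0.0478))
56 (array([ 0.4503, -0.2926]), 0.0593, 208, np.float64(0.0475))
white None
[[ 0.6551 -0.0855  0.068   0.92  ]
 [ 0.6379  0.0739  0.0675  0.57  ]
 [ 0.6312  0.1527  0.0669  0.6   ]]
top
26 (array([0.4466, 0.0971]), 0.0249, 73, np.float64(0.0483))
36 (array([ 0.4358, -0.0701]), 0.0353, 144, np.float64(0.0482))
46 (array([0.4458, 0.2825]), 0.046, 245, np.float64(0.0485))
56 (array([ 0.4498, -0.2926]), 0.0563, 363, np.float64(0.0486))
white None
[[ 0.6555 -0.0865  0.0636  0.68  ]
 [ 0.6474 -0.0053  0.0665  0.61  ]
 [ 0.639   0.0745  0.0686  0.61  ]
 [ 0.6314  0.1527  0.0679  0.94  ]]
```

View pics/crop.png

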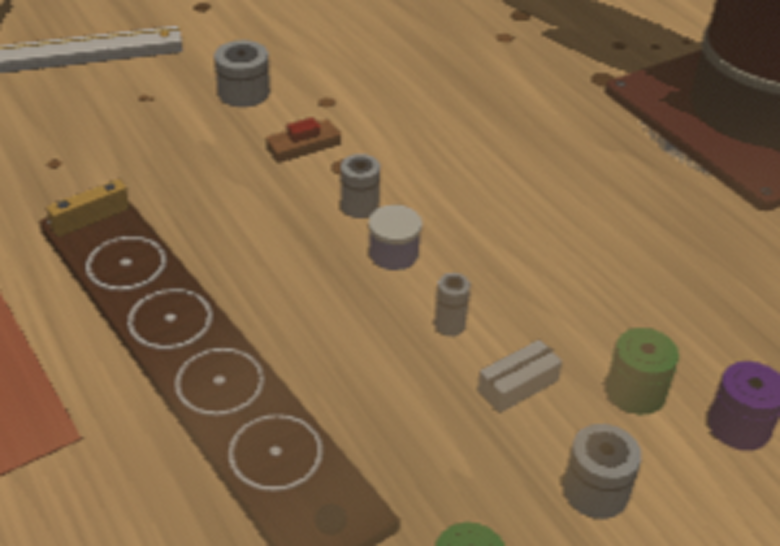

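The crop confirms the choice: the four bored steel cylinders match their given diameters in both cameras, and the stop is next to the −y end mark. Starting with the 56: approach and turn.

play_rows(moves=[-1, 0.0245, -0.0173, 0.006, 0, 0, -0.0954, -1, 0.0491, -0.0345, 0.012, 0, 0, -0.1909, -1, 0.0736, -0.0518, 0.018, 0, 0, -0.2863, -1, 0.0982, -0.069, 0.024, 0, 0, -0.3818, -1, 0.1227, -0.0863, 0.03, 0, 0, -0.477], force=30)

```text
t: 1.32
tool_pos: [0.2533, -0.5175, 0.1924]
tool_rot: [0.936, 0.352, -0.0, 0.0]
ft_force: [0.5, 0.7, -0.6]
width: 0.0869
grip_force: 0.0
```

play_rows(moves=[-1, 0.0297, -0.0041, 0.006, 0, 0, -0.0954, -1, 0.0594, -0.0081, 0.012, 0, 0, -0.1909, -1, 0.0892, -0.0122, 0.018, 0, 0, -0.2863, -1, 0.1189, -0.0162, 0.024, 0, 0, -0.3818, -1, 0.1486, -0.0203, 0.03, 0, 0, -0.477])

```text
t: 1.73
tool_pos: [0.3521, -0.4047, 0.1625]
tool_rot: [0.826, 0.564, -0.0, 0.0]
ft_force: [0.8, -0.2, -0.7]
width: 0.0874
grip_force: 0.0
```

play_rows(moves=[-1, 0.0283, 0.01, 0.006, 0, 0, -0.0954, -1, 0.0565, 0.0201, 0.012, 0, 0, -0.1909, -1, 0.0848, 0.0301, 0.018, 0, 0, -0.2863, -1, 0.113, 0.0402, 0.024, 0, 0, -0.3818, -1, 0.1413, 0.0502, 0.03, 0, 0, -0.478])

```text
t: 2.15
tool_pos: [0.451, -0.292, 0.1326]
tool_rot: [0.669, 0.743, -0.0, 0.0]
ft_force: [0.1, -1.0, 0.2]
width: 0.0874
grip_force: 0.0
```

play_rows(moves=[-1, 0, 0, 0, 0, 0, 0, -1, 0, 0, 0, 0, 0, 0, -1, 0, 0, 0, 0, 0, 0, -1, 0, 0, 0, 0, 0, 0, -1, 0, 0, 0, 0, 0, 0])

```text
t: 2.57
tool_pos: [0.4494, -0.2943, 0.1328]
tool_rot: [0.672, 0.741, -0.0, 0.0]
ft_force: [0.1, 0.4, 0.3]
width: 0.0871
grip_force: 0.0
```

```bash
cat > st.py <<'E'
from h import *
from scipy.spatial.transform import Rotation as Ro
s=bot.state();M=Ro.from_quat(s['tool_rot']).as_matrix();p=np.array(s['tool_pos'])
G={'56':(.450,-.2926),'46':(.4457,.2822),'36':(.4359,-.0703),'26':(.4469,.0973),'m1':(.6551,-.0856),'m2':(.6471,-.006),'m3':(.6391,.0736),'m4':(.6311,.1532)}
print(s['t'],p.round(4),M.round(3).tolist(),s['width'],s['grip_force'],s['ft_force'])
for k,g in G.items():print(k,(M.T@(np.array([*g,0.])-p)).round(4))
E
python3 st.py
```

```text
2.5667 [ 0.4494 -0.2943  0.1328] [[-0.097, 0.995, 0.0], [0.995, 0.097, -0.001], [-0.001, 0.0, -1.0]] 0.0870596609680831 0.0 [0.0978154  0.35144123 0.28129281]
56 [0.0017 0.0007 0.1328]
46 [0.5742 0.0522 0.1325]
36 [0.2243 0.0083 0.1327]
26 [0.3901 0.0355 0.1326]
m1 [0.1878 0.2249 0.1327]
m2 [0.2678 0.2247 0.1326]
m3 [0.3478 0.2245 0.1326]
m4 [0.4278 0.2242 0.1326]
```

play_rows(moves=[-1, 0.0016, 0.0007, 0.03, 0, 0, 0, -1, 0.0016, 0.0007, 0.06, 0, 0, 0, -1, 0.0016, 0.0007, 0.09, 0, 0, 0, -1, 0.0016, 0.0007, 0.112, 0, 0, 0, -1, 0.0016, 0.0007, 0.124, 0, 0, 0], force=40)

```text
t: 2.98
tool_pos: [0.4487, -0.2914, 0.006]
tool_rot: [0.672, 0.741, -0.0, -0.002]
ft_force: [-0.0, -0.0, -0.0]
width: 0.0868
grip_force: 0.0
```

play_rows(moves=[-1, 0, 0, 0, 0, 0, 0, 1, 0, 0, 0, 0, 0, 0, 1, 0, 0, 0, 0, 0, 0, 1, 0, 0, 0, 0, 0, 0, 1, 0, 0, 0, 0, 0, 0])

```text
t: 3.4
tool_pos: [0.4515, -0.292, 0.0099]
tool_rot: [0.671, 0.741, 0.0, 0.001]
ft_force: [0.2, -0.9, 0.3]
width: 0.0677
grip_force: 0.0
```

play_rows(moves=[1, 0, 0, 0, 0, 0, 0, 1, 0, 0, 0, 0, 0, 0, 1, 0, 0, 0, 0, 0, 0, 1, 0, 0, 0, 0, 0, 0, 1, 0, 0, 0, 0, 0, 0])

```text
t: 3.82
tool_pos: [0.4502, -0.2918, 0.0092]
tool_rot: [0.671, 0.741, -0.0, -0.0]
ft_force: [-4.8, 0.4, 7.7]
width: 0.0552
grip_force: 40.0
```

```bash
python3 st.py|head -2
```

```text
3.8167 [ 0.4502 -0.2918  0.0092] [[-0.099, 0.995, -0.001], [0.995, 0.099, -0.001], [-0.0, -0.001, -1.0]] 0.055246838348804186 39.99582812190056 [-4.77058833  0.38119853  7.65628329]
56 [-0.0008 -0.0003  0.0092]
```

play_rows(moves=[1, 0, 0, -0.015, 0, 0, 0, 1, 0, 0, -0.035, 0, 0, 0, 1, 0, 0, -0.055, 0, 0, 0, 1, 0, 0, -0.075, 0, 0, 0, 1, 0.005, 0.003, -0.09, 0, 0, 0])

```text
t: 4.23
tool_pos: [0.4528, -0.2871, 0.0999]
tool_rot: [0.671, 0.741, -0.0, 0.0]
ft_force: [0.2, -0.7, -3.3]
width: 0.0551
grip_force: 40.0
```

play_rows(moves=[1, 0.02, 0.011, 0, 0, 0, 0, 1, 0.046, 0.024, 0, 0, 0, 0, 1, 0.074, 0.039, 0, 0, 0, 0, 1, 0.102, 0.054, 0, 0, 0, 0, 1, 0.13, 0.069, 0, 0, 0, 0])

```text
t: 4.65
tool_pos: [0.5088, -0.1484, 0.0984]
tool_rot: [0.671, 0.741, -0.0, -0.0]
ft_force: [1.2, 0.1, -4.1]
width: 0.0554
grip_force: 40.0
```

play_rows(moves=[1, 0.028, 0.015, 0, 0, 0, 0, 1, 0.056, 0.03, 0, 0, 0, 0, 1, 0.084, 0.045, 0, 0, 0, 0, 1, 0.112, 0.059, 0, 0, 0, 0, 1, 0.14, 0.074, 0, 0, 0, 0])

```text
t: 5.07
tool_pos: [0.5684, -0.0017, 0.0983]
tool_rot: [0.671, 0.742, -0.0, -0.0]
ft_force: [0.8, -0.7, -3.9]
width: 0.0554
grip_force: 40.0
```

play_rows(moves=[1, 0.028, 0.015, 0, 0, 0, 0, 1, 0.056, 0.03, 0, 0, 0, 0, 1, 0.084, 0.045, 0, 0, 0, 0, 1, 0.11, 0.058, 0, 0, 0, 0, 1, 0.13, 0.069, 0, 0, 0, 0])

```text
t: 5.48
tool_pos: [0.624, 0.136, 0.0981]
tool_rot: [0.67, 0.742, 0.0, -0.001]
ft_force: [0.1, 0.2, -2.9]
width: 0.0559
grip_force: 40.0
```

play_rows(moves=[1, 0.012, 0.006, 0, 0, 0, 0, 1, 0.0204, 0.0098, 0, 0, 0, 0, 1, 0.0204, 0.0098, 0, 0, 0, 0, 1, 0.0204, 0.0098, 0, 0, 0, 0, 1, 0.0204, 0.0098, 0, 0, 0, 0])

```text
t: 5.9
tool_pos: [0.6318, 0.1522, 0.0984]
tool_rot: [0.672, 0.741, -0.001, 0.0]
ft_force: [0.4, -1.0, -4.3]
width: 0.0551
grip_force: 40.0
```

```bash
python3 st.py; cat >> h.py <<'E'
M4={'m1':(.6551,-.0856),'m2':(.6471,-.006),'m3':(.6391,.0736),'m4':(.6311,.1532)}
E
python3 - <<'E'
from h import *
p=cams.get_image('scene');X=cloud(p)
cv2.imwrite('pics/a.png',p['pixels'])
q=X[(np.hypot(X[...,0]-.631,X[...,1]-.153)<.05)&(X[...,2]>.08)&(X[...,2]<.13)]
print(np.histogram(q[:,2],10))
E
```

```text
5.9 [0.6318 0.1522 0.0984] [[-0.098, 0.995, -0.0], [0.995, 0.098, -0.001], [-0.001, -0.001, -1.0]] 0.05511878143277818 39.99723647721112 [ 0.3597311  -0.95340478 -4.32839141]
56 [-0.4247 -0.2244  0.099 ]
46 [ 0.1478 -0.1724  0.0983]
36 [-0.2021 -0.2167  0.0987]
26 [-0.0364 -0.1893  0.0985]
m1 [-2.388e-01 -1.000e-04  9.870e-02]
m2 [-0.1588 -0.0002  0.0986]
m3 [-0.0788 -0.0004  0.0985]
m4 [ 0.0012 -0.0005  0.0984]
(array([35, 44, 56, 67, 69, 77, 70, 60, 82, 74]), array([0.08901551, 0.0931122 , 0.09720889, 0.10130558, 0.10540227,
       0.10949897, 0.11359566, 0.11769235, 0.12178904, 0.12588573,
       0.12998242]))
```

View pics/a.png

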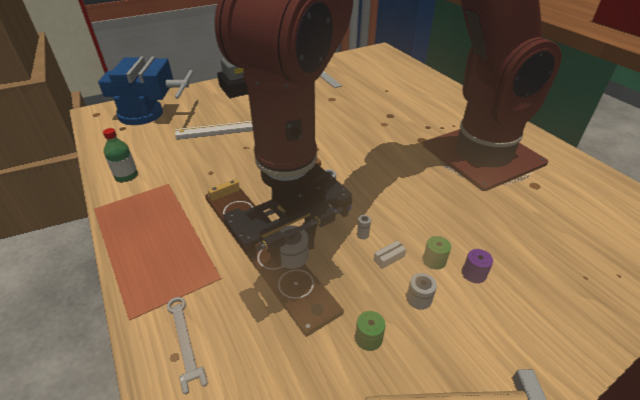

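The 56 (293,248) hangs over the end mark, held level. Lowering and releasing, then rising and going to the 46.

play_rows(moves=[1, 0, 0, 0.025, 0, 0, 0, 1, 0, 0, 0.05, 0, 0, 0, 1, 0, 0, 0.065, 0, 0, 0, 1, 0, 0, 0.074, 0, 0, 0, 1, 0, 0, 0.0745, 0, 0, 0])

```text
t: 6.37
tool_pos: [0.6313, 0.1532, 0.0236]
tool_rot: [0.671, 0.741, -0.001, -0.0]
ft_force: [0.7, 0.3, -4.1]
width: 0.0554
grip_force: 40.0
```

play_rows(moves=[1, 0, 0, 0, 0, 0, 0, -1, 0, 0, 0, 0, 0, 0, -1, 0, 0, 0, 0, 0, 0, -1, 0, 0, 0, 0, 0, 0, -1, 0, 0, 0, 0, 0, 0])

```text
t: 6.78
tool_pos: [0.6324, 0.1544, 0.0248]
tool_rot: [0.671, 0.742, 0.001, 0.0]
ft_force: [0.0, -0.4, -0.4]
width: 0.0744
grip_force: 0.0
```

play_rows(moves=[-1, 0, 0, 0, 0, 0, 0, -1, 0, 0, -0.015, 0, 0, 0, -1, 0, 0, -0.04, 0, 0, 0, -1, 0, 0, -0.07, 0, 0, 0, -1, 0, 0, -0.09, 0, 0, 0])

```text
t: 7.2
tool_pos: [0.6326, 0.155, 0.1179]
tool_rot: [0.671, 0.742, 0.001, 0.001]
ft_force: [1.0, -0.1, 0.7]
width: 0.0865
grip_force: 0.0
```

play_rows(moves=[-1, 0.02, -0.023, 0, 0, 0, 0, -1, 0.042, -0.049, 0, 0, 0, 0, -1, 0.066, -0.077, 0, 0, 0, 0, -1, 0.09, -0.105, 0, 0, 0, 0, -1, 0.114, -0.133, 0, 0, 0, 0])

```text
t: 7.62
tool_pos: [0.4869, 0.2554, 0.1154]
tool_rot: [0.671, 0.742, 0.001, 0.0]
ft_force: [-0.7, 0.6, 0.5]
width: 0.0871
grip_force: 0.0
```

play_rows(moves=[-1, 0.02, -0.023, 0, 0, 0, 0, -1, 0.033, -0.0386, 0, 0, 0, 0, -1, 0.033, -0.0386, 0, 0, 0, 0, -1, 0.033, -0.0386, 0, 0, 0, 0, -1, 0.033, -0.0386, 0, 0, 0, 0])

```text
t: 8.03
tool_pos: [0.4474, 0.2831, 0.1149]
tool_rot: [0.671, 0.741, 0.0, 0.0]
ft_force: [1.0, -1.4, 0.2]
width: 0.0869
grip_force: 0.0
```

```bash
python3 st.py; cat > chk.py <<'E'
from h import *
for n in('scene','top'):
    X=cloud(cams.get_image(n))
    for k,g in M4.items():
        r=die(X,g,.063,.04)
        if r and r[2]>30:
            d=np.array(r[0])-g;print(n,k,r,'err along,across mm',1e3*(d@[-.1,.995]).round(4),1e3*(d@[.995,.1]).round(4))
E
python3 chk.py
```

```text
8.0333 [0.4474 0.2831 0.1149] [[-0.099, 0.995, 0.001], [0.995, 0.099, -0.0], [-0.0, 0.001, -1.0]] 0.0869405223029941 0.0 [ 1.02340504 -1.43880429  0.20165365]
56 [-0.5731 -0.0547  0.1149]
46 [-0.0007 -0.0019  0.1149]
36 [-0.3505 -0.0467  0.1149]
26 [-0.1848 -0.0191  0.1149]
m1 [-0.3874  0.1699  0.1152]
m2 [-0.3074  0.1699  0.1152]
m3 [-0.2274  0.1698  0.1151]
m4 [-0.1474  0.1698  0.1151]
scene m4 (array([0.6328, 0.1526]), 0.0575, 654, np.float64(0.0625)) err along,across mm -0.8 1.6
top m4 (array([0.6337, 0.1522]), 0.0561, 361, np.float64(0.0634)) err along,across mm -1.3 2.5
```

play_rows(moves=[-1, -0.0003, -0.0015, 0.03, 0, 0, 0, -1, -0.0003, -0.0015, 0.06, 0, 0, 0, -1, -0.0003, -0.0015, 0.085, 0, 0, 0, -1, -0.0003, -0.0015, 0.1, 0, 0, 0, -1, -0.0003, -0.0015, 0.1055, 0, 0, 0])

```text
t: 8.55
tool_pos: [0.4443, 0.2813, 0.0059]
tool_rot: [0.671, 0.741, -0.002, -0.001]
ft_force: [-0.8, -0.7, -0.7]
width: 0.0873
grip_force: 0.0
```

play_rows(moves=[-1, 0, 0, 0, 0, 0, 0, 1, 0, 0, 0, 0, 0, 0, 1, 0, 0, 0, 0, 0, 0, 1, 0, 0, 0, 0, 0, 0, 1, 0, 0, 0, 0, 0, 0])

```text
t: 8.97
tool_pos: [0.4458, 0.2833, 0.0096]
tool_rot: [0.671, 0.741, 0.001, 0.0]
ft_force: [-0.3, -1.0, 0.8]
width: 0.0679
grip_force: 0.0
```

play_rows(moves=[1, 0, 0, 0, 0, 0, 0, 1, 0, 0, 0, 0, 0, 0, 1, 0, 0, 0, 0, 0, 0, 1, 0, 0, 0, 0, 0, 0, 1, 0, 0, 0, 0, 0, 0])

```text
t: 9.38
tool_pos: [0.4449, 0.283, 0.0087]
tool_rot: [0.671, 0.742, -0.0, -0.0]
ft_force: [-2.8, -0.7, 4.5]
width: 0.0456
grip_force: 40.0
```

```bash
python3 st.py|head -3
```

```text
9.3833 [0.4449 0.283  0.0087] [[-0.1, 0.995, -0.0], [0.995, 0.1, -0.0], [-0.0, -0.0, -1.0]] 0.0455602116041987 39.99786203261465 [-2.83184872 -0.68098541  4.49442085]
56 [-0.5733 -0.0524  0.0088]
46 [-0.0009  0.0008  0.0087]
```

play_rows(moves=[1, 0, 0, -0.015, 0, 0, 0, 1, 0, 0, -0.035, 0, 0, 0, 1, 0, 0, -0.055, 0, 0, 0, 1, 0, 0, -0.075, 0, 0, 0, 1, -0.004, 0.003, -0.09, 0, 0, 0])

```text
t: 9.8
tool_pos: [0.4478, 0.2803, 0.0998]
tool_rot: [0.67, 0.742, 0.0, -0.0]
ft_force: [0.5, 0.4, -2.9]
width: 0.0451
grip_force: 40.0
```

play_rows(moves=[1, -0.02, 0.015, 0, 0, 0, 0, 1, -0.045, 0.034, 0, 0, 0, 0, 1, -0.07, 0.053, 0, 0, 0, 0, 1, -0.095, 0.072, 0, 0, 0, 0, 1, -0.12, 0.091, 0, 0, 0, 0])

```text
t: 10.22
tool_pos: [0.5515, 0.1675, 0.098]
tool_rot: [0.671, 0.742, -0.0, -0.0]
ft_force: [0.1, 0.9, -2.8]
width: 0.045
grip_force: 40.0
```

play_rows(moves=[1, -0.025, 0.019, 0, 0, 0, 0, 1, -0.05, 0.038, 0, 0, 0, 0, 1, -0.075, 0.057, 0, 0, 0, 0, 1, -0.095, 0.071, 0, 0, 0, 0, 1, -0.1022, 0.077, 0, 0, 0, 0])

```text
t: 10.63
tool_pos: [0.6396, 0.0699, 0.0974]
tool_rot: [0.673, 0.74, -0.001, 0.0]
ft_force: [-0.3, -1.2, -4.1]
width: 0.0452
grip_force: 40.0
```

play_rows(moves=[1, 0, 0, 0, 0, 0, 0, 1, 0, 0, 0, 0, 0, 0, 1, 0, 0, 0, 0, 0, 0, 1, 0, 0, 0, 0, 0, 0, 1, 0, 0, 0, 0, 0, 0])

```text
t: 11.05
tool_pos: [0.6371, 0.0764, 0.0987]
tool_rot: [0.67, 0.742, 0.0, -0.0]
ft_force: [-0.7, -0.1, -3.2]
width: 0.0454
grip_force: 40.0
```

```bash
python3 st.py
```

```text
11.05 [0.6371 0.0764 0.0987] [[-0.102, 0.995, -0.0], [0.995, 0.102, 0.0], [0.0, -0.0, -1.0]] 0.04540492191854359 39.998336769640446 [-0.72318375 -0.08120197 -3.21106243]
56 [-0.3481 -0.2237  0.0986]
46 [ 0.2242 -0.1695  0.0988]
36 [-0.1255 -0.2151  0.0987]
26 [ 0.0401 -0.1871  0.0987]
m1 [-0.163   0.0014  0.0987]
m2 [-0.083   0.0016  0.0987]
m3 [-0.003   0.0017  0.0987]
m4 [0.077  0.0018 0.0987]
```

play_rows(moves=[1, 0, 0, 0.025, 0, 0, 0, 1, 0, 0, 0.05, 0, 0, 0, 1, 0, 0, 0.065, 0, 0, 0, 1, 0, 0, 0.074, 0, 0, 0, 1, 0, 0, 0.0745, 0, 0, 0])

```text
t: 11.47
tool_pos: [0.6369, 0.0755, 0.0235]
tool_rot: [0.671, 0.742, -0.001, -0.001]
ft_force: [-0.0, 0.4, -3.5]
width: 0.045
grip_force: 40.0
```

play_rows(moves=[1, 0, 0, 0, 0, 0, 0, -1, 0, 0, 0, 0, 0, 0, -1, 0, 0, 0, 0, 0, 0, -1, 0, 0, 0, 0, 0, 0, -1, 0, 0, 0, 0, 0, 0])

```text
t: 11.88
tool_pos: [0.6383, 0.0751, 0.0248]
tool_rot: [0.671, 0.742, 0.0, 0.0]
ft_force: [-0.3, -0.2, -1.3]
width: 0.064
grip_force: 0.0
```

play_rows(moves=[-1, 0, 0, 0, 0, 0, 0, -1, 0, 0, -0.015, 0, 0, 0, -1, 0, 0, -0.04, 0, 0, 0, -1, 0, 0, -0.07, 0, 0, 0, -1, 0, 0, -0.09, 0, 0, 0])

```text
t: 12.3
tool_pos: [0.6385, 0.0755, 0.1179]
tool_rot: [0.671, 0.742, 0.001, 0.001]
ft_force: [0.2, 0.9, 1.5]
width: 0.0861
grip_force: 0.0
```

play_rows(moves=[-1, -0.011, -0.02, 0, 0, 0, 0, -1, -0.026, -0.046, 0, 0, 0, 0, -1, -0.042, -0.074, 0, 0, 0, 0, -1, -0.058, -0.102, 0, 0, 0, 0, -1, -0.074, -0.13, 0, 0, 0, 0])

```text
t: 12.72
tool_pos: [0.5148, -0.0121, 0.1151]
tool_rot: [0.671, 0.742, 0.0, 0.0]
ft_force: [0.5, 0.5, 0.5]
width: 0.0869
grip_force: 0.0
```

play_rows(moves=[-1, -0.016, -0.028, 0, 0, 0, 0, -1, -0.032, -0.056, 0, 0, 0, 0, -1, -0.044, -0.078, 0, 0, 0, 0, -1, -0.0488, -0.086, 0, 0, 0, 0, -1, -0.0488, -0.086, 0, 0, 0, 0])

```text
t: 13.13
tool_pos: [0.434, -0.0703, 0.1151]
tool_rot: [0.672, 0.741, -0.0, 0.001]
ft_force: [-0.0, 0.2, 0.3]
width: 0.0868
grip_force: 0.0
```

play_rows(moves=[-1, 0, 0, 0, 0, 0, 0, -1, 0, 0, 0, 0, 0, 0, -1, 0, 0, 0, 0, 0, 0, -1, 0, 0, 0, 0, 0, 0, -1, 0, 0, 0, 0, 0, 0])

```text
t: 13.55
tool_pos: [0.4356, -0.068, 0.114]
tool_rot: [0.67, 0.742, 0.0, -0.0]
ft_force: [-0.2, -0.3, 0.4]
width: 0.0871
grip_force: 0.0
```

```bash
python3 chk.py;python3 st.py|sed -n 1p\;4p; python3 st.py|sed -n 4p
```

```text
scene m3 (array([0.6399, 0.0754]), 0.047, 375, np.float64(0.0626)) err along,across mm 1.7 1.0
scene m4 (array([0.6334, 0.1531]), 0.0569, 661, np.float64(0.0627)) err along,across mm -0.3 2.3
top m3 (array([0.6388, 0.0754]), 0.0463, 237, np.float64(0.0636)) err along,across mm 1.8 -0.1
top m4 (array([0.634 , 0.1524]), 0.0563, 361, np.float64(0.0635)) err along,across mm -1.1 2.8
13.65 [ 0.4353 -0.0683  0.1139] [[-0.101, 0.995, -0.0], [0.995, 0.101, 0.0], [0.001, -0.0, -1.0]] 0.08698826681720964 0.0 [-0.46899831  0.64902292 -0.18824041]
36 [-0.0021  0.0004  0.1139]
36 [-0.0021  0.0004  0.1139]
```

play_rows(moves=[-1, -0.0018, 0.0002, 0.03, 0, 0, 0, -1, -0.0018, 0.0002, 0.06, 0, 0, 0, -1, -0.0018, 0.0002, 0.085, 0, 0, 0, -1, -0.0018, 0.0002, 0.1, 0, 0, 0, -1, -0.0018, 0.0002, 0.1055, 0, 0, 0])

```text
t: 14.07
tool_pos: [0.4338, -0.07, 0.0062]
tool_rot: [0.671, 0.742, -0.001, -0.002]
ft_force: [-1.2, -0.3, 0.0]
width: 0.0868
grip_force: 0.0
```

play_rows(moves=[-1, 0, 0, 0, 0, 0, 0, 1, 0, 0, 0, 0, 0, 0, 1, 0, 0, 0, 0, 0, 0, 1, 0, 0, 0, 0, 0, 0, 1, 0, 0, 0, 0, 0, 0])

```text
t: 14.48
tool_pos: [0.4362, -0.0707, 0.0095]
tool_rot: [0.671, 0.742, 0.0, 0.001]
ft_force: [-0.0, 0.6, 1.3]
width: 0.0679
grip_force: 0.0
```

play_rows(moves=[1, 0, 0, 0, 0, 0, 0, 1, 0, 0, 0, 0, 0, 0, 1, 0, 0, 0, 0, 0, 0, 1, 0, 0, 0, 0, 0, 0, 1, 0, 0, 0, 0, 0, 0])

```text
t: 14.9
tool_pos: [0.4353, -0.0705, 0.0086]
tool_rot: [0.671, 0.742, -0.0, -0.0]
ft_force: [0.9, -0.8, 2.0]
width: 0.0357
grip_force: 40.4
```

play_rows(moves=[1, 0, 0, 0, 0, 0, 0, 1, 0, 0, 0, 0, 0, 0, 1, 0, 0, 0, 0, 0, 0, 1, 0, 0, 0, 0, 0, 0, 1, 0, 0, 0, 0, 0, 0])

```text
t: 15.32
tool_pos: [0.4354, -0.0705, 0.0086]
tool_rot: [0.671, 0.742, -0.0, -0.0]
ft_force: [-1.0, 0.3, 3.4]
width: 0.0351
grip_force: 40.0
```

```bash
python3 st.py|sed -n 1p\;4p
```

```text
15.3167 [ 0.4354 -0.0705  0.0086] [[-0.1, 0.995, -0.0], [0.995, 0.1, -0.0], [0.0, -0.0, -1.0]] 0.035097451575156646 39.99897361267358 [-0.9959688   0.34674424  3.43842341]
36 [0.0002 0.0006 0.0086]
```

play_rows(moves=[1, 0, 0, -0.015, 0, 0, 0, 1, 0, 0, -0.035, 0, 0, 0, 1, 0, 0, -0.055, 0, 0, 0, 1, 0, 0, -0.075, 0, 0, 0, 1, 0.001, 0.005, -0.09, 0, 0, 0])

```text
t: 15.73
tool_pos: [0.44, -0.0692, 0.0997]
tool_rot: [0.671, 0.741, -0.0, 0.0]
ft_force: [0.6, -0.5, -2.5]
width: 0.0354
grip_force: 40.0
```

play_rows(moves=[1, 0.004, 0.022, 0, 0, 0, 0, 1, 0.009, 0.048, 0, 0, 0, 0, 1, 0.014, 0.076, 0, 0, 0, 0, 1, 0.02, 0.104, 0, 0, 0, 0, 1, 0.026, 0.132, 0, 0, 0, 0])

```text
t: 16.15
tool_pos: [0.5701, -0.0298, 0.098]
tool_rot: [0.671, 0.741, -0.0, -0.0]
ft_force: [-1.2, 0.2, -1.3]
width: 0.0354
grip_force: 40.0
```

play_rows(moves=[1, 0.006, 0.028, 0, 0, 0, 0, 1, 0.011, 0.054, 0, 0, 0, 0, 1, 0.014, 0.072, 0, 0, 0, 0, 1, 0.0158, 0.0798, 0, 0, 0, 0, 1, 0.0158, 0.0798, 0, 0, 0, 0])

```text
t: 16.57
tool_pos: [0.6476, -0.0052, 0.0976]
tool_rot: [0.671, 0.742, 0.0, -0.001]
ft_force: [-0.6, 0.2, -2.2]
width: 0.0353
grip_force: 40.0
```

play_rows(moves=[1, 0, 0, 0, 0, 0, 0, 1, 0, 0, 0, 0, 0, 0, 1, 0, 0, 0, 0, 0, 0, 1, 0, 0, 0, 0, 0, 0, 1, 0, 0, 0, 0, 0, 0])

```text
t: 16.98
tool_pos: [0.6466, -0.0068, 0.0989]
tool_rot: [0.671, 0.741, -0.0, 0.0]
ft_force: [-0.2, 0.4, -2.1]
width: 0.0353
grip_force: 40.0
```

play_rows(moves=[1, 0, 0, 0, 0, 0, 0, 1, 0, 0, 0, 0, 0, 0, 1, 0, 0, 0, 0, 0, 0, 1, 0, 0, 0, 0, 0, 0, 1, 0, 0, 0, 0, 0, 0])

```text
t: 17.4
tool_pos: [0.6469, -0.0062, 0.0985]
tool_rot: [0.671, 0.742, 0.0, -0.0]
ft_force: [0.6, -0.0, -2.3]
width: 0.035
grip_force: 40.0
```

```bash
python3 st.py
```

```text
17.4 [ 0.6469 -0.0062  0.0985] [[-0.1, 0.995, -0.0], [0.995, 0.1, 0.0], [0.0, -0.0, -1.0]] 0.03502544912380545 39.99890117906034 [ 0.64473836 -0.03262409 -2.33938608]
56 [-0.2653 -0.2245  0.0985]
46 [ 0.3071 -0.1714  0.0986]
36 [-0.0427 -0.2163  0.0985]
26 [ 0.123  -0.1887  0.0986]
m1 [-0.0798  0.0002  0.0985]
m2 [0.0002 0.0002 0.0985]
m3 [0.0802 0.0002 0.0986]
m4 [0.1602 0.0002 0.0986]
```

play_rows(moves=[1, 0, 0, 0.025, 0, 0, 0, 1, 0, 0, 0.05, 0, 0, 0, 1, 0, 0, 0.065, 0, 0, 0, 1, 0, 0, 0.074, 0, 0, 0, 1, 0, 0, 0.0745, 0, 0, 0])

```text
t: 17.82
tool_pos: [0.6463, -0.0062, 0.0234]
tool_rot: [0.671, 0.742, -0.001, -0.001]
ft_force: [0.8, -0.2, -2.1]
width: 0.0352
grip_force: 40.0
```

play_rows(moves=[1, 0, 0, 0, 0, 0, 0, 1, 0, 0, 0, 0, 0, 0, -1, 0, 0, 0, 0, 0, 0, -1, 0, 0, 0, 0, 0, 0, -1, 0, 0, 0, 0, 0, 0])

```text
t: 18.23
tool_pos: [0.6474, -0.0062, 0.0247]
tool_rot: [0.671, 0.742, 0.0, 0.0]
ft_force: [0.4, -0.1, 0.3]
width: 0.048
grip_force: 0.0
```

play_rows(moves=[-1, 0, 0, 0, 0, 0, 0, -1, 0, 0, -0.015, 0, 0, 0, -1, 0, 0, -0.04, 0, 0, 0, -1, 0, 0, -0.07, 0, 0, 0, -1, 0, 0, -0.09, 0, 0, 0])

```text
t: 18.65
tool_pos: [0.6478, -0.0059, 0.1179]
tool_rot: [0.671, 0.742, 0.001, 0.001]
ft_force: [1.6, -0.0, 1.3]
width: 0.0802
grip_force: 0.0
```

play_rows(moves=[-1, 0.013, -0.02, 0, 0, 0, 0, -1, 0.029, -0.045, 0, 0, 0, 0, -1, 0.046, -0.071, 0, 0, 0, 0, -1, 0.063, -0.097, 0, 0, 0, 0, -1, 0.08, -0.123, 0, 0, 0, 0])

```text
t: 19.07
tool_pos: [0.5155, 0.0618, 0.1152]
tool_rot: [0.671, 0.742, 0.0, 0.0]
ft_force: [-0.5, -0.1, 0.5]
width: 0.0867
grip_force: 0.0
```

play_rows(moves=[-1, 0.017, -0.026, 0, 0, 0, 0, -1, 0.034, -0.052, 0, 0, 0, 0, -1, 0.0428, -0.0659, 0, 0, 0, 0, -1, 0.0428, -0.0659, 0, 0, 0, 0, -1, 0.0428, -0.0659, 0, 0, 0, 0])

```text
t: 19.48
tool_pos: [0.4469, 0.0974, 0.1154]
tool_rot: [0.67, 0.742, 0.0, 0.001]
ft_force: [0.8, 0.4, -0.1]
width: 0.087
grip_force: 0.0
```

play_rows(moves=[-1, 0, 0, 0, 0, 0, 0, -1, 0, 0, 0, 0, 0, 0, -1, 0, 0, 0, 0, 0, 0, -1, 0, 0, 0, 0, 0, 0, -1, 0, 0, 0, 0, 0, 0])

```text
t: 19.9
tool_pos: [0.4469, 0.097, 0.1139]
tool_rot: [0.671, 0.741, 0.0, -0.0]
ft_force: [0.8, -0.4, 0.4]
width: 0.0868
grip_force: 0.0
```

play_rows(moves=[-1, 0, 0, 0, 0, 0, 0, -1, 0, 0, 0, 0, 0, 0, -1, 0, 0, 0, 0, 0, 0, -1, 0, 0, 0, 0, 0, 0, -1, 0, 0, 0, 0, 0, 0])

```text
t: 20.32
tool_pos: [0.4467, 0.0971, 0.1141]
tool_rot: [0.671, 0.742, 0.0, -0.0]
ft_force: [-0.1, 0.7, 0.4]
width: 0.0866
grip_force: 0.0
```

```bash
python3 chk.py;python3 st.py|sed -n 1p\;5p
```

```text
scene m2 (array([ 0.6482, -0.0057]), 0.037, 202, np.float64(0.0624)) err along,across mm 0.2 1.1
scene m3 (array([0.6396, 0.0756]), 0.0473, 380, np.float64(0.0625)) err along,across mm 1.9 0.7
scene m4 (array([0.6339, 0.1528]), 0.0574, 661, np.float64(0.0627)) err along,across mm -0.7 2.7
top m2 (array([ 0.648 , -0.0059]), 0.0355, 145, np.float64(0.0636)) err along,across mm 0.0 0.9
top m3 (array([0.6388, 0.0753]), 0.0462, 243, np.float64(0.0633)) err along,across mm 1.7 -0.1
top m4 (array([0.6337, 0.1522]), 0.0559, 361, np.float64(0.0636)) err along,across mm -1.3 2.5
20.4167 [0.4467 0.0971 0.1141] [[-0.1, 0.995, 0.0], [0.995, 0.1, 0.0], [0.0, 0.0, -1.0]] 0.08747301703735556 0.0 [0.12204154 0.22422125 0.42748532]
26 [0.0002 0.0002 0.1141]
```

play_rows(moves=[-1, 0.0002, 0.0002, 0.03, 0, 0, 0, -1, 0.0002, 0.0002, 0.06, 0, 0, 0, -1, 0.0002, 0.0002, 0.085, 0, 0, 0, -1, 0.0002, 0.0002, 0.1, 0, 0, 0, -1, 0.0002, 0.0002, 0.1055, 0, 0, 0], force=30)

```text
t: 20.83
tool_pos: [0.4452, 0.097, 0.0063]
tool_rot: [0.671, 0.742, -0.001, -0.001]
ft_force: [-0.9, 0.7, 0.0]
width: 0.0868
grip_force: 0.0
```

play_rows(moves=[-1, 0, 0, 0, 0, 0, 0, 1, 0, 0, 0, 0, 0, 0, 1, 0, 0, 0, 0, 0, 0, 1, 0, 0, 0, 0, 0, 0, 1, 0, 0, 0, 0, 0, 0])

```text
t: 21.25
tool_pos: [0.4476, 0.0973, 0.0095]
tool_rot: [0.671, 0.742, 0.001, 0.001]
ft_force: [-0.3, 1.3, -0.2]
width: 0.0683
grip_force: 0.0
```

play_rows(moves=[1, 0, 0, 0, 0, 0, 0, 1, 0, 0, 0, 0, 0, 0, 1, 0, 0, 0, 0, 0, 0, 1, 0, 0, 0, 0, 0, 0, 1, 0, 0, 0, 0, 0, 0])

```text
t: 21.67
tool_pos: [0.4469, 0.0973, 0.0086]
tool_rot: [0.671, 0.742, 0.0, -0.0]
ft_force: [-0.1, -0.3, 0.2]
width: 0.0351
grip_force: 0.0
```

play_rows(moves=[1, 0, 0, 0, 0, 0, 0, 1, 0, 0, 0, 0, 0, 0, 1, 0, 0, 0, 0, 0, 0, 1, 0, 0, 0, 0, 0, 0, 1, 0, 0, 0, 0, 0, 0])

```text
t: 22.08
tool_pos: [0.4467, 0.0972, 0.0085]
tool_rot: [0.671, 0.742, -0.0, -0.0]
ft_force: [-0.4, 0.4, 2.4]
width: 0.0251
grip_force: 30.0
```

```bash
python3 st.py|sed -n 1p\;5p
```

```text
22.0833 [0.4467 0.0972 0.0085] [[-0.1, 0.995, -0.0], [0.995, 0.1, -0.0], [-0.0, -0.0, -1.0]] 0.02507351247367077 29.999695289880037 [-0.38244694  0.40228549  2.42479891]
26 [0.     0.0003 0.0085]
```

play_rows(moves=[1, 0, 0, -0.015, 0, 0, 0, 1, 0, 0, -0.035, 0, 0, 0, 1, 0, 0, -0.055, 0, 0, 0, 1, 0, 0, -0.075, 0, 0, 0, 1, -0.0028, 0.0025, -0.09, 0, 0, 0])

```text
t: 22.5
tool_pos: [0.4497, 0.0954, 0.1]
tool_rot: [0.671, 0.742, 0.0, 0.0]
ft_force: [-0.4, 0.1, -0.9]
width: 0.0253
grip_force: 30.0
```

play_rows(moves=[1, -0.018, 0.017, 0, 0, 0, 0, 1, -0.04, 0.037, 0, 0, 0, 0, 1, -0.062, 0.058, 0, 0, 0, 0, 1, -0.085, 0.079, 0, 0, 0, 0, 1, -0.108, 0.1, 0, 0, 0, 0])

```text
t: 22.92
tool_pos: [0.5609, -0.004, 0.0983]
tool_rot: [0.671, 0.742, -0.0, 0.0]
ft_force: [0.5, 0.9, -1.6]
width: 0.0252
grip_force: 30.0
```

play_rows(moves=[1, -0.023, 0.021, 0, 0, 0, 0, 1, -0.046, 0.042, 0, 0, 0, 0, 1, -0.069, 0.064, 0, 0, 0, 0, 1, -0.086, 0.08, 0, 0, 0, 0, 1, -0.092, 0.086, 0, 0, 0, 0])

```text
t: 23.33
tool_pos: [0.6565, -0.0896, 0.0976]
tool_rot: [0.672, 0.74, -0.0, 0.0]
ft_force: [-0.7, -0.5, -1.3]
width: 0.0254
grip_force: 30.0
```

play_rows(moves=[1, 0, 0, 0, 0, 0, 0, 1, 0, 0, 0, 0, 0, 0, 1, 0, 0, 0, 0, 0, 0, 1, 0, 0, 0, 0, 0, 0, 1, 0, 0, 0, 0, 0, 0])

```text
t: 23.75
tool_pos: [0.6542, -0.0847, 0.0989]
tool_rot: [0.67, 0.742, 0.0, 0.0]
ft_force: [0.7, -0.5, -1.6]
width: 0.025
grip_force: 30.0
```

play_rows(moves=[1, 0, 0, 0, 0, 0, 0, 1, 0, 0, 0, 0, 0, 0, 1, 0, 0, 0, 0, 0, 0, 1, 0, 0, 0, 0, 0, 0, 1, 0, 0, 0, 0, 0, 0])

```text
t: 24.17
tool_pos: [0.6547, -0.0857, 0.0986]
tool_rot: [0.671, 0.742, 0.0, -0.0]
ft_force: [0.2, -0.5, -1.0]
width: 0.0252
grip_force: 30.0
```

```bash
python3 st.py|grep -v '[3456][6] '
```

```text
24.1667 [ 0.6547 -0.0857  0.0986] [[-0.1, 0.995, -0.0], [0.995, 0.1, 0.0], [0.0, -0.0, -1.0]] 0.02517848120244937 29.999592024832964 [ 0.23109379 -0.4783634  -1.01628631]
26 [ 0.2028 -0.1885  0.0986]
m1 [0.0001 0.0005 0.0986]
m2 [0.0801 0.0004 0.0986]
m3 [0.1601 0.0004 0.0986]
m4 [0.2401 0.0004 0.0986]
```

play_rows(moves=[1, 0, 0, 0.025, 0, 0, 0, 1, 0, 0, 0.05, 0, 0, 0, 1, 0, 0, 0.065, 0, 0, 0, 1, 0, 0, 0.074, 0, 0, 0, 1, 0, 0, 0.0745, 0, 0, 0])

```text
t: 24.58
tool_pos: [0.654, -0.0857, 0.0231]
tool_rot: [0.671, 0.742, -0.001, -0.001]
ft_force: [0.0, -0.4, -1.1]
width: 0.0254
grip_force: 30.0
```

play_rows(moves=[1, 0, 0, 0, 0, 0, 0, 1, 0, 0, 0, 0, 0, 0, -1, 0, 0, 0, 0, 0, 0, -1, 0, 0, 0, 0, 0, 0, -1, 0, 0, 0, 0, 0, 0])

```text
t: 25.0
tool_pos: [0.6551, -0.0857, 0.0246]
tool_rot: [0.671, 0.742, 0.0, 0.0]
ft_force: [-0.2, 0.5, -0.2]
width: 0.0381
grip_force: 0.0
```

play_rows(moves=[-1, 0, 0, 0, 0, 0, 0, -1, 0, 0, -0.015, 0, 0, 0, -1, 0, 0, -0.04, 0, 0, 0, -1, 0, 0, -0.07, 0, 0, 0, -1, 0, 0, -0.09, 0, 0, 0])

```text
t: 25.42
tool_pos: [0.6556, -0.0855, 0.118]
tool_rot: [0.671, 0.742, 0.001, 0.001]
ft_force: [-0.1, -0.4, 0.8]
width: 0.0705
grip_force: 0.0
```

play_rows(moves=[-1, 0.02, -0.02, 0, 0, 0, 0, -1, 0.045, -0.045, 0, 0, 0, 0, -1, 0.07, -0.07, 0, 0, 0, 0, -1, 0.095, -0.09, 0, 0, 0, 0, -1, 0.12, -0.11, 0, 0, 0, 0])

```text
t: 25.83
tool_pos: [0.5321, 0.0236, 0.1153]
tool_rot: [0.671, 0.742, 0.0, 0.001]
ft_force: [1.2, 0.4, 0.9]
width: 0.0865
grip_force: 0.0
```

play_rows(moves=[-1, 0.01, -0.02, 0, 0, 0, 0, -1, 0.02, -0.04, 0, 0, 0, 0, -1, 0.03, -0.06, 0, 0, 0, 0, -1, 0.035, -0.075, 0, 0, 0, 0, -1, 0.035, -0.08, 0, 0, 0, 0])

```text
t: 26.25
tool_pos: [0.4484, 0.0506, 0.1151]
tool_rot: [0.67, 0.742, -0.0, 0.001]
ft_force: [-0.0, -0.3, -0.5]
width: 0.0871
grip_force: 0.0
```

```bash
python3 chk.py; python3 - <<'E'
from h import *
for n in('scene','top'):
    p=cams.get_image(n)
    K,R,t=p['intrinsics'],p['R'],p['t']
    if n=='scene': cv2.imwrite('pics/b.png',cv2.resize(p['pixels'][150:350,190:390],None,fx=3,fy=3,interpolation=cv2.INTER_CUBIC))
    else: cv2.imwrite('pics/c.png',cv2.resize(p['pixels'][105:175,220:395],None,fx=4,fy=4,interpolation=cv2.INTER_CUBIC))
E
```

```text
scene m1 (array([ 0.6564, -0.0844]), 0.0268, 96, np.float64(0.0623)) err along,across mm 1.1 1.4
scene m2 (array([ 0.6499, -0.0057]), 0.0377, 202, np.float64(0.0624)) err along,across mm 0.0 2.8
scene m3 (array([0.6397, 0.0756]), 0.0464, 371, np.float64(0.0626)) err along,across mm 1.9 0.8
scene m4 (array([0.6335, 0.1525]), 0.0572, 661, np.float64(0.0627)) err along,across mm -0.9 2.3
top m1 (array([ 0.6558, -0.0848]), 0.0255, 77, np.float64(0.0634)) err along,across mm 0.7 0.8
top m2 (array([ 0.6484, -0.0061]), 0.0355, 146, np.float64(0.0634)) err along,across mm -0.2 1.3
top m3 (array([0.6392, 0.0751]), 0.0463, 243, np.float64(0.0636)) err along,across mm 1.5 0.2
top m4 (array([0.6338, 0.1526]), 0.0564, 362, np.float64(0.0634)) err along,across mm -0.9 2.6
```

View pics/b.png

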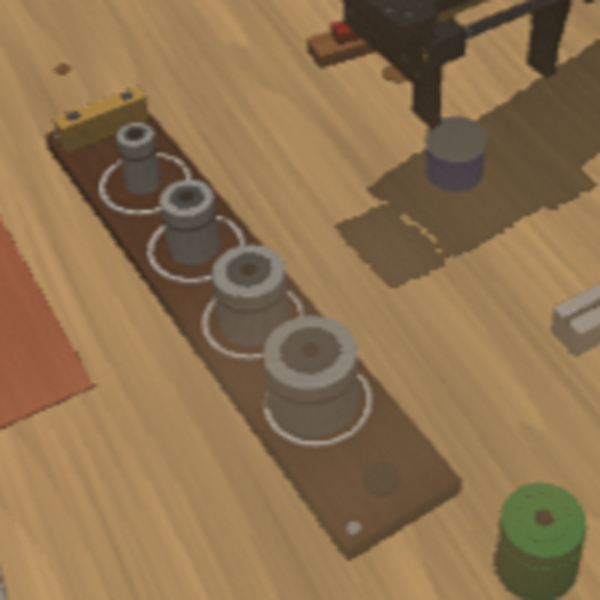

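View pics/c.png

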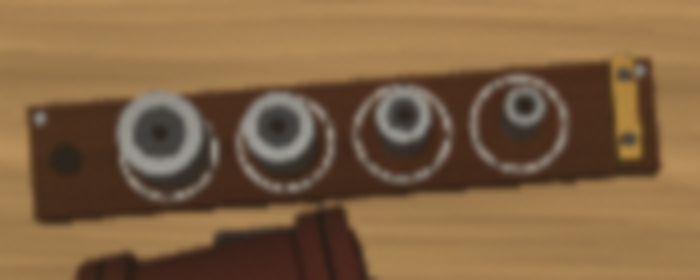

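Order is right; the 56 (crop c, 160,133) sits about 2.5 mm across from its ring centre, the others within about 1–2 mm. I'll re-grasp the 56 and shift it.

play_rows(moves=[-1, 0.009, 0.02, 0, 0, 0, 0, -1, 0.02, 0.046, 0, 0, 0, 0, -1, 0.032, 0.074, 0, 0, 0, 0, -1, 0.044, 0.102, 0, 0, 0, 0, -1, 0.056, 0.13, 0, 0, 0, 0], force=40)

```text
t: 26.87
tool_pos: [0.5763, 0.1183, 0.1136]
tool_rot: [0.672, 0.741, 0.0, -0.0]
ft_force: [0.1, -0.8, 0.4]
width: 0.0869
grip_force: 0.0
```

play_rows(moves=[-1, 0.012, 0.028, 0, 0, 0, 0, -1, 0.022, 0.05, 0, 0, 0, 0, -1, 0.028, 0.0629, 0, 0, 0, 0, -1, 0.028, 0.0629, 0, 0, 0, 0, -1, 0.028, 0.0629, 0, 0, 0, 0])

```text
t: 27.28
tool_pos: [0.6342, 0.1525, 0.1131]
tool_rot: [0.671, 0.741, -0.0, -0.001]
ft_force: [0.2, 0.0, 0.0]
width: 0.0871
grip_force: 0.0
```

play_rows(moves=[-1, 0, 0, 0, 0, 0, 0, -1, 0, 0, 0, 0, 0, 0, -1, 0, 0, 0, 0, 0, 0, -1, 0, 0, 0, 0, 0, 0, -1, 0, 0, 0, 0, 0, 0])

```text
t: 27.7
tool_pos: [0.6336, 0.152, 0.1144]
tool_rot: [0.671, 0.741, 0.0, 0.0]
ft_force: [-0.2, 0.8, -1.0]
width: 0.0869
grip_force: 0.0
```

play_rows(moves=[-1, 0, 0, 0, 0, 0, 0, -1, 0, 0, 0, 0, 0, 0, -1, 0, 0, 0, 0, 0, 0, -1, 0, 0, 0, 0, 0, 0, -1, 0, 0, 0, 0, 0, 0])

```text
t: 28.12
tool_pos: [0.6337, 0.1524, 0.1141]
tool_rot: [0.671, 0.742, 0.0, -0.0]
ft_force: [0.1, -0.2, 0.0]
width: 0.0864
grip_force: 0.0
```

```bash
python3 st.py|sed -n 1p\;9p
```

```text
28.1167 [0.6337 0.1524 0.1141] [[-0.1, 0.995, 0.0], [0.995, 0.1, 0.0], [0.0, 0.0, -1.0]] 0.08636574349430502 0.0 [ 0.09030929 -0.16211055  0.02380249]
m4 [ 0.001  -0.0025  0.1141]
```

play_rows(moves=[-1, 0, 0, 0.025, 0, 0, 0, -1, 0, 0, 0.05, 0, 0, 0, -1, 0, 0, 0.072, 0, 0, 0, -1, 0, 0, 0.085, 0, 0, 0, -1, 0, 0, 0.09, 0, 0, 0])

```text
t: 28.53
tool_pos: [0.6324, 0.152, 0.0217]
tool_rot: [0.671, 0.742, -0.001, -0.001]
ft_force: [-0.2, 1.0, -0.6]
width: 0.0871
grip_force: 0.0
```

play_rows(moves=[-1, 0, 0, 0, 0, 0, 0, -1, 0, 0, 0, 0, 0, 0, 1, 0, 0, 0, 0, 0, 0, 1, 0, 0, 0, 0, 0, 0, 1, 0, 0, 0, 0, 0, 0])

```text
t: 28.95
tool_pos: [0.6344, 0.1526, 0.0252]
tool_rot: [0.671, 0.742, 0.001, 0.0]
ft_force: [0.2, -0.2, -0.1]
width: 0.0742
grip_force: 0.0
```

play_rows(moves=[1, 0, 0, 0, 0, 0, 0, 1, 0, 0, 0, 0, 0, 0, 1, 0, 0, 0, 0, 0, 0, 1, 0, 0, 0, 0, 0, 0, 1, 0, 0, 0, 0, 0, 0])

```text
t: 29.37
tool_pos: [0.6334, 0.1524, 0.0243]
tool_rot: [0.671, 0.742, -0.0, -0.0]
ft_force: [-3.7, -1.4, 5.3]
width: 0.0555
grip_force: 40.0
```

play_rows(moves=[1, 0, 0, -0.003, 0, 0, 0, 1, 0, 0, -0.006, 0, 0, 0, 1, 0.001, -0.0025, -0.006, 0, 0, 0, 1, 0.001, -0.0025, -0.006, 0, 0, 0, 1, 0.001, -0.0025, -0.006, 0, 0, 0])

```text
t: 29.78
tool_pos: [0.6309, 0.1532, 0.0299]
tool_rot: [0.671, 0.742, -0.0, -0.0]
ft_force: [-0.2, -0.5, -3.1]
width: 0.0555
grip_force: 40.0
```

play_rows(moves=[1, 0, 0, 0, 0, 0, 0, 1, 0, 0, 0, 0, 0, 0, 1, 0, 0, 0.003, 0, 0, 0, 1, 0, 0, 0.0055, 0, 0, 0, 1, 0, 0, 0.0057, 0, 0, 0])

```text
t: 30.2
tool_pos: [0.6312, 0.1531, 0.0243]
tool_rot: [0.671, 0.742, -0.0, 0.0]
ft_force: [-1.0, -0.7, 1.0]
width: 0.055
grip_force: 40.0
```

play_rows(moves=[1, 0, 0, 0, 0, 0, 0, 1, 0, 0, 0, 0, 0, 0, -1, 0, 0, 0, 0, 0, 0, -1, 0, 0, 0, 0, 0, 0, -1, 0, 0, 0, 0, 0, 0])

```text
t: 30.62
tool_pos: [0.6313, 0.1533, 0.0246]
tool_rot: [0.671, 0.742, 0.0, 0.0]
ft_force: [-0.2, -0.3, 0.1]
width: 0.068
grip_force: 0.0
```

play_rows(moves=[-1, 0, 0, 0, 0, 0, 0, -1, 0, 0, 0, 0, 0, 0, -1, 0, 0, -0.015, 0, 0, 0, -1, 0, 0, -0.04, 0, 0, 0, -1, 0, 0, -0.075, 0, 0, 0])

```text
t: 31.03
tool_pos: [0.6295, 0.1527, 0.0988]
tool_rot: [0.671, 0.742, -0.002, -0.001]
ft_force: [1.3, -0.9, -0.4]
width: 0.0866
grip_force: 0.0
```

play_rows(moves=[-1, 0, 0, -0.02, 0, 0, 0, -1, -0.01, -0.03, -0.03, 0, 0, 0, -1, -0.03, -0.06, -0.03, 0, 0, 0, -1, -0.05, -0.09, -0.03, 0, 0, 0, -1, -0.07, -0.12, -0.03, 0, 0, 0])

```text
t: 31.45
tool_pos: [0.5176, 0.0712, 0.1304]
tool_rot: [0.671, 0.742, 0.0, 0.0]
ft_force: [0.3, -0.7, -0.2]
width: 0.0868
grip_force: 0.0
```

play_rows(moves=[-1, -0.01, -0.03, 0, 0, 0, 0, -1, -0.02, -0.055, 0, 0, 0, 0, -1, -0.02, -0.06, 0, 0, 0, 0, -1, -0.02, -0.06, 0, 0, 0, 0, -1, -0.02, -0.06, 0, 0, 0, 0])

```text
t: 31.87
tool_pos: [0.4621, 0.046, 0.1305]
tool_rot: [0.671, 0.742, 0.001, 0.001]
ft_force: [0.3, 0.0, -0.0]
width: 0.0871
grip_force: 0.0
```

```bash
python3 chk.py
```

```text
scene m1 (array([ 0.6579, -0.0864]), 0.0309, 92, np.float64(0.0622)) err along,across mm -1.1 2.7
scene m2 (array([ 0.6486, -0.0067]), 0.038, 199, np.float64(0.0625)) err along,across mm -0.8 1.4
scene m3 (array([0.6396, 0.0749]), 0.0479, 371, np.float64(0.0627)) err along,across mm 1.2 0.6
scene m4 (array([0.6324, 0.1535]), 0.0572, 656, np.float64(0.0627)) err along,across mm 0.2 1.3
top m1 (array([ 0.6565, -0.0851]), 0.0258, 77, np.float64(0.0636)) err along,across mm 0.4 1.4
top m2 (array([ 0.6481, -0.0061]), 0.0355, 145, np.float64(0.0634)) err along,across mm -0.2 1.0
top m3 (array([0.6388, 0.076 ]), 0.0463, 242, np.float64(0.0635)) err along,across mm 2.4 -0.1
top m4 (array([0.6321, 0.1529]), 0.0558, 359, np.float64(0.0636)) err along,across mm -0.4 1.0
```

All four are within about 2 mm, upright and released; the arm is clear.

```bash
python3 -c "
from bench import bot
print(bot.hand_in())"
```

```text
the job is handed in; nothing more can be done
None
```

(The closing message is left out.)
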